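# Line up the quarter-turn fastener and hold the lamphouse cover shut

## Robot

A 6-joint arm with a two-finger parallel gripper is mounted at the origin on the work surface. World frame = base frame: x ahead of the robot, y to its left, z up, the work surface at z = 0. Lengths are in m, angles in degrees, forces in N, time in s.
With the tool pointing down it reaches from about 0.4 to 0.825 m from the base axis. Payload 7 kg.
Tool frame: the origin (TCP) lies on the centre line of the jaws, within the pads' length; the fingertips stand 8 mm ahead of it and the grasp point (between the pads) lies 11 mm behind it; z points along the fingers, y is the line along which they close (so a half turn about z gives the same grasp; the last joint's range is limited). The gripper opens to 88 mm and grips with 3 to 60 N. Pads are 19 mm wide; open, the fingers measure 130 mm over their backs; the gripper's body (78 mm by 193 mm) begins 47 mm behind the grasp point.
Start: joints at [87.496, 20.546, 0.682, 0, -70.136, -16.507], TCP at [0.22, 0.638, 0.235] pointing down, gripper open.
Joint ranges: [-176.03, 176.03], [-82.01, 121.73], [-58.28, 71.71], [-173.87, 95.51], [-174.79, -0.11], [-173.66, 173.66]. Speed limits (degrees/s): [136.94, 136.94, 172.46, 180, 180, 180].

## Interface

Orientations are given as [roll, pitch, yaw] about the fixed x, y, z axes, in that order (R = Rz(yaw) Ry(pitch) Rx(roll)).
In Python, from plant import telemetry, viewer, close_job, models gives the robot as it stands.
- The arm moves only by the shell command python3 -m handwheel 'ROWS' [FORCE]. ROWS is JSON, a list of rows, each an object with "grip": the closure, from -1 (fully open) to 1 (shut); "travel": the shift along the tool's x, y, z as a fraction of full scale, a list of three; "spin": the turn about the tool's z as a fraction of full scale. A call has 1 to 8 rows; each row shifts and turns the commanded pose from where the row before left it, along the tool's axes as they then stand; what a row does not reach is not made up. Full scale, the value 1, is 0.025 m for a shift and 5 degrees for a turn. A row lasts 1/8 s, in which the tool goes at most 62.5 mm and 10.7 degrees, less where a joint would pass 70% of its speed; a pose out of reach is approached as far as the arm can. A call with a number of a shift or a turn outside -1 to 1 is refused whole. A call with a gripper value outside its range is refused whole. The fingers move at their own pace and stop on an object; FORCE is the grip in N (left out, the last holds). Time passes only in rows, so rows that do not move let the fingers close. It gives the time, the measured TCP pose, the force, the opening and the grip force at its end, in the units of the state.
- telemetry.get_state(): the state, without advancing time (a new reading comes with each control period).
- viewer.capture(name): name is "side" or "top"; returns the picture (384x512x3 uint8, red, green, blue); there is no depth.
- viewer.calibration(name): a dict with "fx", "fy", "cx", "cy" (pixels), "T" (4x4, takes a point from camera to world coordinates). Camera axes: x right, y down, z forward; pixel columns grow to the right and rows downward; lengths in m; the calibration is good to about 2 mm. A picture is of the moment at which its call begins. calibration takes no time and is no camera call.
- close_job(): hands the job in; it is judged then, once.
Trained networks look in the newest picture that a camera, given by its name, has taken for a name from the list of things; names that differ only in an ending like _2 or _b are one class to them, and where a whole thing is asked for, a point or a joint stands for the part that bears it (a point fixed in the world has none). Each returns a list of dicts, best first, with "p" (0 to 1); they miss things now and then, are a little off and sometimes report something else, mostly with a low value. They report only what shows in the picture. A call takes as long as a camera call.
- models.find_in(camera, thing): "position" ([column, row] in pixels, amid what is visible of it).
The state is a dict: "time_s": time; "joints": joint angles; "qd": joint speeds; "joint_torque": joint torques, N m; "tcp_pos": TCP position; "eef_rot": TCP orientation; "contact_force": force on the tool from outside, world axes, zero at the start; "moment": the same for the moment, N m; "gripper_width": finger opening in m; "gripper_force": force on a finger pad.
Only numpy, scipy, OpenCV 4.12 (cv2) and the standard library are available. Lean on these libraries where they do the work, as an engineer would, in place of code of your own. Each camera call takes 0.05 s, during which the arm holds its last target. There are 200 camera calls.

## Task

The sprung cover of the microscope lamphouse stands ajar because its quarter-turn fastener is turned across its slot: grip the black wing lightly, turn it until it lines up with the two ribs moulded on the cover, then press the cover down flush on its foam seal. Be gentle - the wing and the thin cover must not be squeezed or leaned on hard - and leave the other things on the bench as they are. Finish still holding the cover pressed shut with the fingertips on the cover plate itself, not touching the fastener, so that I can reach in and lock it.

Things in the scene. Friction and masses are not known exactly. Their poses are not given: they have to be found in the camera images.
- lamphouse: Microscope lamphouse, fixed: pale grey sheet-metal box 200 mm (its x) by 160 mm (y), open on top under a hinged cover; louvred flanks, two small screws on the front (-x) face, a tube of 54 mm diameter standing 45 mm out of the rear. Origin: centre of its underside, on the bench; z up. The cover's hinge line runs along y at x = +95, z = 106 mm.
- cover (a joint): Cover hinge, rad: 0 = flush on the foam seal (top face level, 109 mm above the bench), positive = front edge raised; a spring holds it ajar at 0.16 (front edge 32 mm up). The cover is a pale grey plate 198 x 169 mm hinged at its rear edge. With the fastener crossways, its tongue lands on the slotted receptacle and the cover stops at about 0.08.
- fastener (a joint): Quarter-turn fastener captive in the cover, rad: 0 = lined up (wing front-to-back, between the two index ribs; its tongue then passes the slot, which takes 0.15 either way), positive = counter-clockwise from above, 1.57 = crossways. It starts at 0.7 to 1.4, turns stiffly (0.05 N m), stays where left, runs a little past 0 (stop at -0.35) and tilts with the cover.
- fastener_grip (a point): On the fastener's axis, 20 mm above the cover's top face. Black plastic wing 40 mm long (this frame's x), 11 mm thick (y), standing 3 to 30 mm above the cover on a flange of 32 mm diameter; z is the fastener's axis, square to the cover, so tilted while ajar. The axis is 155 mm from the hinge line, mid-width. Grip with 5 to 20 N: the wing snaps if squeezed hard.
- cover_press (a point): Bare flat spot on the cover's top face to press on, 160 mm from the hinge line, 33 mm from the front edge, 52 mm to +y of the middle (the mirror spot serves too); axes as the cover: x to the rear, z square to the face. Flush, it is 109 mm above the bench. The spring yields here to 4-5 N ajar, 6-8 N at flush; below that the seal gives 1 mm per 3-4 N, to 5 mm.
- objective: Steel microscope objective standing on the bench, 29 mm diameter, 46 mm tall; origin at its foot. Bystander.
- lens_fluid: White bottle of lens fluid, 38 mm diameter, 85 mm tall; origin at its foot. Bystander.
- screwdriver: Screwdriver lying on the bench, 170 mm long; origin under its middle. Bystander.
- petri_dish: Closed clear Petri dish, 94 mm diameter, 16 mm tall; origin at its foot. Bystander.
- slide_box: Blue slide box, 98 x 84 x 34 mm; origin at its foot. Bystander.
- lamp_carton: Small carton, 72 x 50 x 48 mm; origin at its foot. Bystander.
- beaker: Glass beaker, 60 mm diameter, 70 mm tall; origin at its foot. Bystander.

How it is judged:
By the outcome, as a careful person would: the job done as asked, in the order asked, and still so for the second after the job is handed in, while the arm keeps its last pose, push and grip.
It also fails if it takes over 51 s, if anything falls off the work surface, if the arm or the gripper's body presses on something with over 40 N, if the wrist force passes 120 N, or if a joint passes its speed limit or range.

## Working session

There is one attempt and no reset: what is moved stays moved. The work goes in short steps, Python scripts to look and compute and a shell command to move; the robot and the scene stay as the last step left them, time stands still between calls to the robot, and variables do not carry over. Pictures are saved under pics/ and viewed, at most 10 in all, crops included, and the job is handed in when it is done.

```bash
ls; mkdir -p pics; python3 - <<'E'
from plant import telemetry, viewer, models
import cv2, numpy as np
s=telemetry.get_state(); print({k:np.round(v,3).tolist() for k,v in s.items()})
for c in ("top","side"):
    im=viewer.capture(c); cv2.imwrite(f"pics/{c}0.png",im[:,:,::-1])
    K=viewer.calibration(c); print(c,K["fx"],K["fy"],K["cx"],K["cy"],np.round(K["T"],3).tolist())
    for t in ("fastener_grip","cover_press","lamphouse","cover","fastener"):
        try: print(t,[(np.round(d["position"],1).tolist(),round(d["p"],2)) for d in models.find_in(c,t)][:3])
        except Exception as e: print(t,e)
a=cv2.imread("pics/top0.png");b=cv2.imread("pics/side0.png")
E
```

```text
pics
{'time_s': 0.0, 'joints': [87.496, 20.59, 0.634, -0.021, -70.135, -16.506], 'qd': [-0.023, -0.051, 0.086, 0.071, -0.053, 0.044], 'joint_torque': [-0.001, -58.271, 29.307, 6.998, 0.007, -0.0], 'tcp_pos': [0.22, 0.638, 0.234], 'eef_rot': [179.907, -0.007, -19.016], 'contact_force': [0.503, 0.146, 0.227], 'moment': [-0.0, 0.001, -0.013], 'gripper_force': 0.0, 'gripper_width': 0.088}
top 436.4820755018841 436.4820755018841 258.6581935111002 186.47468529572478 [[0.019, -0.991, 0.132, 0.461], [-1.0, -0.018, 0.008, 0.027], [-0.006, -0.132, -0.991, 0.959], [0.0, 0.0, 0.0, 1.0]]
fastener_grip [([251.2, 185.5], 0.55)]
cover_press [([256.4, 164.0], 0.8)]
lamphouse [([254.4, 162.5], 0.6)]
cover [([252.4, 166.4], 0.96)]
fastener [([249.2, 185.6], 0.71)]
side 378.6612274220716 378.6612274220716 251.4892777751388 190.80068525076732 [[-0.992, -0.069, 0.106, 0.477], [-0.125, 0.651, -0.749, 0.686], [-0.018, -0.756, -0.654, 0.643], [0.0, 0.0, 0.0, 1.0]]
fastener_grip [([251.1, 168.9], 0.65), ([228.8, 180.2], 0.22)]
cover_press [([229.0, 177.6], 0.62), ([219.8, 251.3], 0.52)]
lamphouse [([228.3, 191.5], 0.7)]
cover [([229.6, 177.1], 0.56), ([296.5, 230.2], 0.45), ([221.2, 251.5], 0.3)]
fastener [([249.6, 167.6], 0.61)]
```

View pics/top0.png

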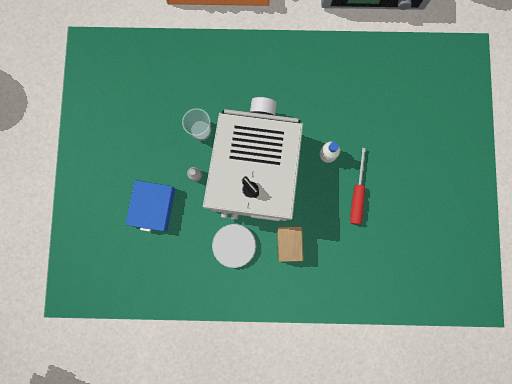

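View pics/side0.png

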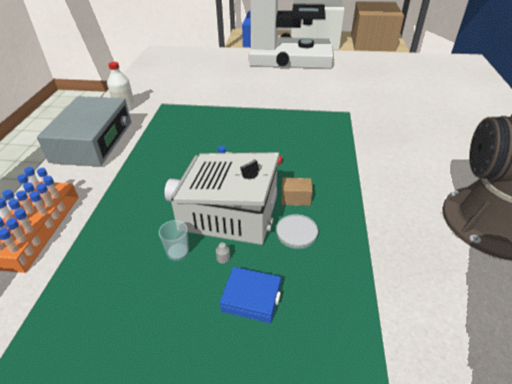

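The top view shows the lamphouse with its tube to the rear (262,105), its front toward the robot (row ~215), and the wing near (250,187) turned diagonally. The side view has the wing at (250,169), with the cover ajar. I'll enlarge the top crop to get the corners and the wing angle.

```bash
python3 - <<'E'
import cv2
a=cv2.imread("pics/top0.png")[90:230,190:320]; b=cv2.imread("pics/side0.png")[140:250,160:290]
a=cv2.resize(a,None,fx=4.2,fy=4.2,interpolation=cv2.INTER_CUBIC)
cv2.imwrite("pics/c0.png",a)
E
```

```text
(no output)
```

View pics/c0.png

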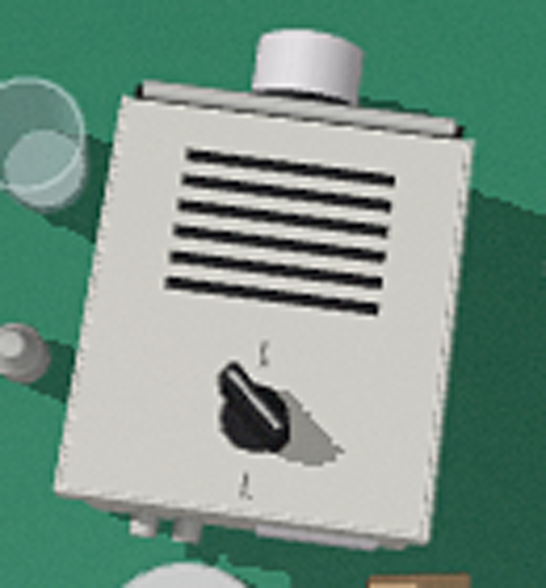

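The crop shows the cover corners at about (57,493), (428,543), (125,97), (472,142). The wing ridge runs from (233,368) to (282,430), and the index ribs are at (265,353) and (246,487). I'll fit the pose from these.

```bash
cat > h.py <<'E'
import numpy as np
from scipy.optimize import least_squares
from scipy.spatial.transform import Rotation as R
from plant import viewer, telemetry
def cov(p,P,q=None):   # cover frame (hinge origin) -> world ; P=x,y,yaw,q
    x,y,yaw,qq=P; q=qq if q is None else q
    v=R.from_euler('y',q).apply(np.atleast_2d(p))+[.095,0,.106]
    return R.from_euler('z',yaw).apply(v)+[x,y,0]
def proj(w,c):
    K=viewer.calibration(c); T=np.linalg.inv(K["T"]); p=np.atleast_2d(w)@T[:3,:3].T+T[:3,3]
    return np.c_[K["fx"]*p[:,0]/p[:,2]+K["cx"],K["fy"]*p[:,1]/p[:,2]+K["cy"]]
AX=np.array([-.155,0,.003])
E
python3 - <<'E'
from h import *
px=np.array([[57,493],[428,543],[125,97],[472,142],[265,353],[246,487]])/4.2+[190,90]
C=np.array([[-.193,.0845,.003],[-.193,-.0845,.003],[.005,.0845,.003],[.005,-.0845,.003]])
f=lambda P:(proj(cov(C,P),"top")-px[:4]).ravel()
s=least_squares(f,[.45,0,-.1,.16]); P=s.x; print("P",P.round(4),s.fun.round(1))
g=lambda p:f([*p,.16]); s=least_squares(g,[.45,0,-.1]); P=[*s.x,.16]; print("P",np.round(P,4),s.fun.round(1))
# wing
rid=np.array([[233,368],[282,430]])/4.2+[190,90]
def wf(a):
    th,=a; d=np.array([np.cos(th),np.sin(th),0])*.02
    w=AX+[0,0,.027]; q=proj(cov([w+d,w-d],P),"top"); 
    v=q[0]-q[1]; r=rid[0]-rid[1]; return [(v[0]*r[1]-v[1]*r[0])/np.hypot(*v)/np.hypot(*r)]
s=least_squares(wf,[.7]); print("fast",s.x,s.fun)
w=AX+[0,0,.027]; print("wing top centre px",proj(cov(w,P),"top"),rid.mean(0), "side", proj(cov(AX+[0,0,.017],P),"side"))
print("grip world",cov(AX+[0,0,.02],P), "press ±", cov([[-.16,.052,.003],[-.16,-.052,.003]],P).round(4).tolist(), cov([[-.16,.052,.003],[-.16,-.052,.003]],P,0).round(4).tolist())
print("ribs px",px[4:], proj(cov([[-.13,0,.005],[-.18,0,.005]],P),"top"))
E
```

```text
P [ 0.6125  0.0429 -0.1125  0.1629] [-0.5  0.2  0.3  0.1 -0.3 -0.1  0.5 -0.3]
P [ 0.6126  0.0429 -0.1126  0.16  ] [-0.5  0.3  0.3  0.1 -0.3 -0.2  0.5 -0.3]
fast [0.78542728] [-1.51918964e-10]
wing top centre px [[250.21196195 190.27083405]] [251.30952381 185.        ] side [[255.25678599 168.28843745]]
grip world [[0.5585409  0.04898378 0.15340055]] press ± [[0.5563, 0.1016, 0.1345], [0.5446, -0.0018, 0.1345]] [[0.5538, 0.1019, 0.109], [0.5421, -0.0015, 0.109]]
ribs px [[253.0952381  174.04761905]
 [248.57142857 205.95238095]] [[252.03506161 181.48463777]
 [248.45048439 206.59690691]]
```

The fit is good for the corners, but the wing sits about 8 mm further to the rear than predicted. I'll check that with an overlay in the side view and by triangulation.

```bash
python3 - <<'E'
from h import *
import cv2
P=[.6126,.0429,-.1126,.16]
C=np.array([[-.193,.0845,.003],[-.193,-.0845,.003],[.005,-.0845,.003],[.005,.0845,.003]])
uv={}
for c,(u0,v0,u1,v1) in {"top":(235,170,265,200),"side":(235,155,265,185)}.items():
    im=cv2.imread(f"pics/{c}0.png"); m=(im.max(2)<70).astype(np.uint8); z=np.zeros_like(m); z[v0:v1,u0:u1]=m[v0:v1,u0:u1]
    n,l,s,ce=cv2.connectedComponentsWithStats(z); k=1+s[1:,4].argmax(); print(c,s[k],ce[k]); uv[c]=ce[k]
    r=cv2.minAreaRect(np.argwhere(l==k)[:,::-1].astype(np.float32)); print(r)
r=least_squares(lambda w:np.r_[proj(w,"top")[0]-uv["top"],proj(w,"side")[0]-uv["side"]],[.56,.05,.15]); print("tri",r.x,r.fun)
t=lambda w:R.from_euler('y',-.16).apply(R.from_euler('z',.1126).apply(w-np.array([.6126,.0429,0]))-[.095,0,.106])
print("in cover frame",t(r.x))
im=cv2.imread("pics/side0.png"); cr=im[140:250,160:290]; k=6
cr=cv2.resize(cr,None,fx=k,fy=k,interpolation=cv2.INTER_CUBIC)[:600]
def dot(p,col):
    q=(proj(cov(p,P),"side")[0]+.5-[160,140])*k; cv2.circle(cr,tuple(int(v) for v in q),3,col,-1)
for p in C: dot(p,(0,0,255))
dot(AX,(255,0,0)); dot(AX+[0,0,.03],(0,255,0)); cv2.imwrite("pics/c1.png",cr)
E
```

```text
top [243 177  16  21 201] [249.77114428 188.60696517]
((250.5, 187.0), (20.0, 15.0), 90.0)
side [241 162  18  16 203] [250.10837438 170.36945813]
((250.05001831054688, 170.65000915527344), (13.914020538330078, 16.76007080078125), 71.56504821777344)
tri [0.56663897 0.05027296 0.14465929] [-0.01998617 -1.01059793  1.13930876  0.16254434]
in cover frame [-0.14585023  0.00216199  0.01562224]
```

View pics/c1.png

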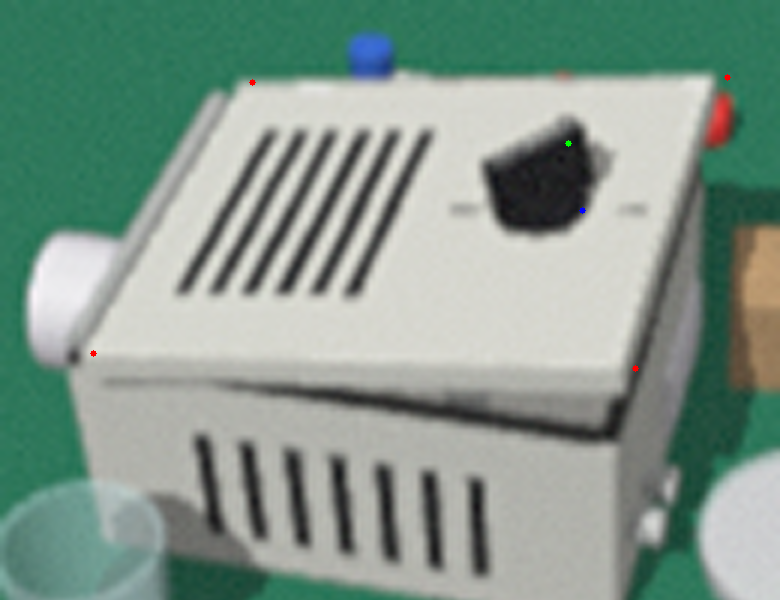

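The overlay shows that the visible plate sits slightly to the rear of the model. Its front edge runs about 8 mm past nominal, which fits the plate starting just ahead of the hinge barrel. Ribs and flange agree on the axis near (548,209) in the crop. I'll use the triangulated wing, about (0.566, 0.050), and move above it.

```bash
python3 -m handwheel '[{"grip":-1,"travel":[0.98,0.84,0],"spin":0},{"grip":-1,"travel":[0.98,0.84,0],"spin":0},{"grip":-1,"travel":[0.98,0.84,0],"spin":0},{"grip":-1,"travel":[0.98,0.84,0],"spin":0},{"grip":-1,"travel":[0.98,0.84,0],"spin":0},{"grip":-1,"travel":[0.98,0.84,0],"spin":0},{"grip":-1,"travel":[0.98,0.84,0],"spin":0},{"grip":-1,"travel":[0.98,0.84,0],"spin":0}]' 10
python3 -m handwheel '[{"grip":-1,"travel":[0.98,0.84,0],"spin":0},{"grip":-1,"travel":[0.98,0.84,0],"spin":0},{"grip":-1,"travel":[0.98,0.84,0],"spin":0},{"grip":-1,"travel":[0.98,0.84,0],"spin":0},{"grip":-1,"travel":[0.98,0.84,0],"spin":0},{"grip":-1,"travel":[0.98,0.84,0],"spin":0},{"grip":-1,"travel":[0.98,0.84,0],"spin":0},{"grip":-1,"travel":[0.98,0.84,0],"spin":0}]'
python3 -m handwheel '[{"grip":-1,"travel":[1,0.85,0],"spin":0},{"grip":-1,"travel":[1,0.85,0],"spin":0},{"grip":-1,"travel":[1,0.85,0],"spin":0},{"grip":-1,"travel":[1,0.85,0],"spin":0},{"grip":-1,"travel":[1,0.85,0],"spin":0},{"grip":-1,"travel":[0,0,0],"spin":-1},{"grip":-1,"travel":[0,0,0],"spin":-1},{"grip":-1,"travel":[0,0,0],"spin":-1}]'
python3 -m handwheel '[{"grip":-1,"travel":[0,0,0],"spin":-1},{"grip":-1,"travel":[0,0,0],"spin":-1},{"grip":-1,"travel":[0,0,0],"spin":-1},{"grip":-1,"travel":[0,0,0],"spin":-1},{"grip":-1,"travel":[0,0,0],"spin":-1},{"grip":-1,"travel":[0,0,0],"spin":-1},{"grip":-1,"travel":[0,0,0],"spin":-1},{"grip":-1,"travel":[0,0,0],"spin":-1}]'
python3 -m handwheel '[{"grip":-1,"travel":[0,0,0],"spin":-0.5},{"grip":-1,"travel":[0,0,0],"spin":0}]'
```

```text
time_s: 1.6
tcp_pos: [0.3509, 0.4146, 0.2348]
eef_rot: [-180.0, -0.0, -19.0]
contact_force: [0.0, 0.4, 0.2]
gripper_width: 0.0877
gripper_force: 0.0
time_s: 2.6
tcp_pos: [0.4815, 0.1919, 0.2349]
eef_rot: [-180.0, -0.0, -19.0]
contact_force: [0.6, -0.2, -0.1]
gripper_width: 0.0875
gripper_force: 0.0
time_s: 3.6
tcp_pos: [0.5647, 0.0514, 0.2346]
eef_rot: [-180.0, -0.0, -3.9]
contact_force: [-0.4, 0.2, 0.5]
gripper_width: 0.0875
gripper_force: 0.0
time_s: 4.6
tcp_pos: [0.5646, 0.0516, 0.2347]
eef_rot: [180.0, -0.0, 36.2]
contact_force: [0.4, 0.1, 0.2]
gripper_width: 0.0874
gripper_force: 0.0
time_s: 4.85
tcp_pos: [0.5646, 0.0516, 0.2347]
eef_rot: [180.0, -0.0, 38.5]
contact_force: [-0.3, 0.2, 0.5]
gripper_width: 0.0881
gripper_force: 0.0
```

```bash
cat >> h.py <<'E'
import cv2
def fit(uvt,uvs):  # triangulate
    r=least_squares(lambda w:np.r_[proj(w,"top")[0]-uvt,proj(w,"side")[0]-uvs],[.56,.05,.15]); return r.x,r.fun
E
python3 - <<'E'
from h import *
px=np.array([[57,493],[428,543],[125,97],[472,142]])/4.2+[190,90]-.4
sx=np.array([[628,370],[716,76],[82,352],[243,84]])/6+[160,140]-.4
C=np.array([[-.201,.0845,.003],[-.201,-.0845,.003],[-.003,.0845,.003],[-.003,-.0845,.003]])
ridt=np.array([[265,353],[246,487]]).mean(0)/4.2+[190,90]-.4   # rib middle
rids=np.array([[463,209],[633,209]]).mean(0)/6+[160,140]-.4
def f(v):
    P=[*v[:3],.16]; a,b=v[3:5],v[5:7]
    return np.r_[(proj(cov(C,P),"top")+a-px).ravel(),(proj(cov(C,P),"side")+b-sx).ravel(),(proj(cov(AX,P),"top")+a-ridt)[0],(proj(cov(AX,P),"side")+b-rids)[0],a,b]
s=least_squares(f,[.61,.04,-.11,0,0,0,0]); print(s.x.round(4)); print(s.fun.round(1))
P=[*s.x[:3],.16]; print("grip",cov(AX+[0,0,.02],P),"press",cov([[-.16,.052,.003],[-.16,-.052,.003]],P,0).round(4).tolist(),"base",cov(AX,P))
E
```

```text
[ 0.6223  0.0432 -0.1113  0.1768  0.5487 -0.5913  0.2192]
[-0.6  0.2  0.3 -0.  -0.4 -0.3  0.5 -0.5 -0.4 -0.4  0.4  0.1  0.2  0.2
 -0.1 -0.3 -0.   0.1  0.6  0.2  0.2  0.5 -0.6  0.2]
grip [[0.56828497 0.04925696 0.15340055]] press [[0.5635, 0.1021, 0.109], [0.5519, -0.0012, 0.109]] base [[0.56511833 0.04961095 0.133656  ]]
```

The joint fit is consistent to within 0.6 px: lamphouse at (0.622, 0.043), yaw −6.4°, and grip at (0.568, 0.049). I'll go down to just above the wing and take a look.

```bash
python3 -m handwheel '[{"grip":-0.2,"travel":[0.04,0.17,0.6],"spin":0},{"grip":-0.2,"travel":[0,0,0.6],"spin":0},{"grip":-0.2,"travel":[0,0,0.6],"spin":0},{"grip":-0.2,"travel":[0,0,0.5],"spin":0},{"grip":-0.2,"travel":[0,0,0],"spin":0}]' 10
python3 - <<'E'
from h import *
a=viewer.capture("side")[:,:,::-1][110:220,180:310]; b=viewer.capture("top")[:,:,::-1][130:240,190:320]
o=np.hstack([cv2.resize(x,(400,338),interpolation=cv2.INTER_CUBIC) for x in (a,b)]); cv2.imwrite("pics/c2.png",o)
E
```

```text
time_s: 5.48
tcp_pos: [0.5674, 0.0487, 0.1756]
eef_rot: [-180.0, 0.1, 38.5]
contact_force: [-0.7, 0.2, 0.3]
gripper_width: 0.0528
gripper_force: 0.0
```

View pics/c2.png

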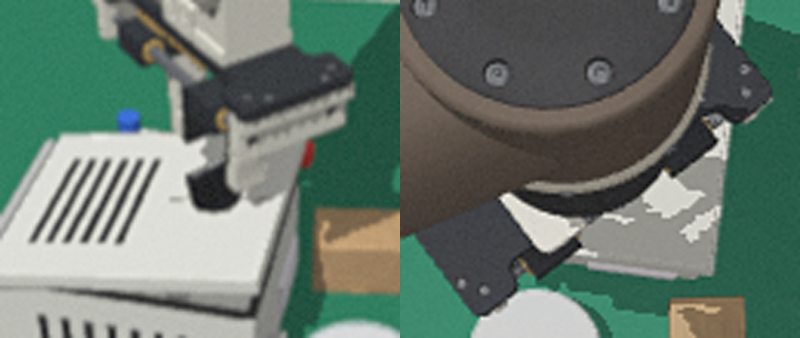

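The side view shows the two fingers either side of the wing (~(212,190) in the left pane), with space around it. I'll lower to TCP z ≈ 0.152 and close lightly.

```bash
python3 -m handwheel '[{"grip":-0.2,"travel":[0,0,0.5],"spin":0},{"grip":-0.2,"travel":[0,0,0.44],"spin":0},{"grip":0.35,"travel":[0,0,0],"spin":0},{"grip":0.5,"travel":[0,0,0],"spin":0},{"grip":0.6,"travel":[0,0,0],"spin":0}]' 8
python3 -m handwheel '[{"grip":0.68,"travel":[0,0,0],"spin":0},{"grip":0.72,"travel":[0,0,0],"spin":0}]'
```

```text
time_s: 6.2
tcp_pos: [0.5683, 0.049, 0.1539]
eef_rot: [180.0, -0.0, 38.5]
contact_force: [0.1, 0.0, 0.5]
gripper_width: 0.0282
gripper_force: 0.0
time_s: 6.45
tcp_pos: [0.5682, 0.0489, 0.1538]
eef_rot: [180.0, -0.0, 38.5]
contact_force: [1.6, -1.9, 0.1]
gripper_width: 0.0134
gripper_force: 1.3
```

```bash
python3 -m handwheel '[{"grip":0.72,"travel":[0,0.04,0],"spin":0},{"grip":0.76,"travel":[0,0,0],"spin":0},{"grip":0.8,"travel":[0,0,0],"spin":0},{"grip":0.85,"travel":[0,0,0],"spin":0},{"grip":0.85,"travel":[0,0,0],"spin":0}]'
```

```text
time_s: 7.08
tcp_pos: [0.5684, 0.0486, 0.1537]
eef_rot: [-180.0, -0.0, 38.5]
contact_force: [-3.3, 4.2, 2.9]
gripper_width: 0.0127
gripper_force: 7.9
```

```bash
python3 -m handwheel '[{"grip":0.85,"travel":[0,-0.02,0],"spin":0.5},{"grip":0.85,"travel":[0,0,0],"spin":1},{"grip":0.85,"travel":[0,0,0],"spin":1},{"grip":0.85,"travel":[0,0,0],"spin":0}]' 10; python3 -c "
from plant import telemetry as t;print(t.get_state()['moment'])"
```

```text
time_s: 7.58
tcp_pos: [0.5681, 0.0491, 0.1536]
eef_rot: [-180.0, -0.0, 25.9]
contact_force: [-2.8, 4.7, 2.6]
gripper_width: 0.0115
gripper_force: 9.9
[ 1.73990635  1.31077057 -0.01551232]
```

```bash
python3 -m handwheel '[{"grip":0.85,"travel":[0,-0.02,0],"spin":1},{"grip":0.85,"travel":[0,-0.02,0],"spin":1},{"grip":0.85,"travel":[0,0,0],"spin":1},{"grip":0.85,"travel":[0,0,0],"spin":0}]'; python3 -c "
from plant import telemetry as t;print(t.get_state()['moment'])"
```

```text
time_s: 8.07
tcp_pos: [0.5679, 0.0498, 0.1536]
eef_rot: [-180.0, -0.0, 11.0]
contact_force: [-2.8, 3.0, 2.9]
gripper_width: 0.0116
gripper_force: 10.0
[1.42245969 0.9786776  0.02425575]
```

```bash
python3 -m handwheel '[{"grip":0.85,"travel":[0,0,0],"spin":1},{"grip":0.85,"travel":[0,0,0],"spin":1},{"grip":0.85,"travel":[0,-0.02,0],"spin":1},{"grip":0.85,"travel":[0,0,0],"spin":0.5},{"grip":0.85,"travel":[0,0,0],"spin":0}]'; python3 -c "
from plant import telemetry as t;print(t.get_state()['moment'])"
```

```text
time_s: 8.7
tcp_pos: [0.5679, 0.0504, 0.1535]
eef_rot: [-180.0, 0.0, -6.4]
contact_force: [-3.1, 4.5, 1.7]
gripper_width: 0.011
gripper_force: 10.0
[ 1.72308151  0.92683064 -0.062278  ]
```

The wing has followed to yaw −6.4° (in line with the cover). I'll release, rise, shift to the −y press spot and look at the wing from the side.

```bash
python3 -m handwheel '[{"grip":0.6,"travel":[0,0,0],"spin":0},{"grip":0,"travel":[0,0,0],"spin":0},{"grip":0,"travel":[0,0,0],"spin":0},{"grip":0,"travel":[0,0,-0.5],"spin":0},{"grip":0,"travel":[0,0,-1],"spin":0},{"grip":0,"travel":[0,0,-1],"spin":0},{"grip":0,"travel":[-0.37,0.7,0],"spin":0},{"grip":1,"travel":[0,1,0],"spin":0}]'
python3 -m handwheel '[{"grip":1,"travel":[0,0.4,0],"spin":0},{"grip":1,"travel":[0,0,0],"spin":0},{"grip":1,"travel":[0,0,0],"spin":0},{"grip":1,"travel":[0,0,0],"spin":0}]'
python3 - <<'E'
from h import *
a=viewer.capture("side")[:,:,::-1][120:230,170:300]; b=viewer.capture("top")[:,:,::-1][130:240,190:320]
o=np.hstack([cv2.resize(x,(w,h),interpolation=cv2.INTER_CUBIC) for x,w,h in ((a,500,423),(b[:, :78],300,423))]); cv2.imwrite("pics/c3.png",o)
E
```

```text
time_s: 9.7
tcp_pos: [0.5531, 0.0084, 0.2166]
eef_rot: [-180.0, -0.0, -6.4]
contact_force: [0.4, -0.9, -0.2]
gripper_width: 0.0385
gripper_force: 0.0
time_s: 10.2
tcp_pos: [0.5529, -0.0007, 0.2159]
eef_rot: [180.0, 0.0, -6.5]
contact_force: [0.9, -0.6, 0.1]
gripper_width: 0.0019
gripper_force: 0.0
```

View pics/c3.png

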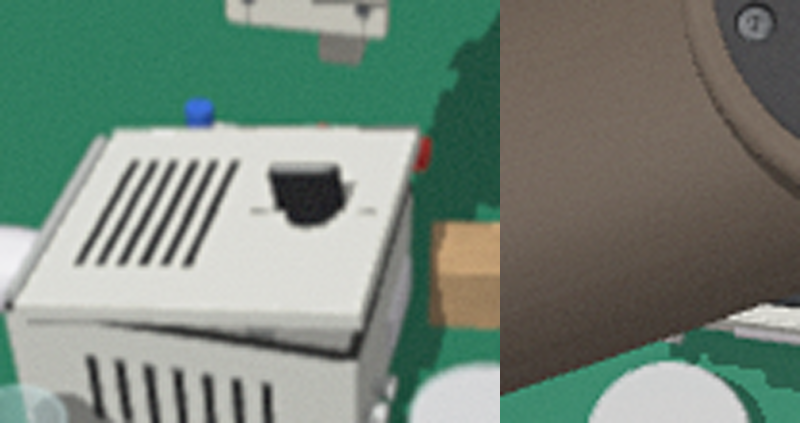

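The side crop shows the wing ridge (270,168)–(338,170) parallel to the rib line (258,211)–(370,212), so it is lined up. Next I'll lower onto the −y press spot with closed fingers.

```bash
python3 -m handwheel '[{"grip":1,"travel":[0,0,0.9],"spin":0},{"grip":1,"travel":[0,0,0.9],"spin":0},{"grip":1,"travel":[0,0,0.84],"spin":0},{"grip":1,"travel":[0,0,0.2],"spin":0},{"grip":1,"travel":[0,0,0.2],"spin":0},{"grip":1,"travel":[0,0,0],"spin":0}]'
python3 -m handwheel '[{"grip":1,"travel":[-0.015,0,0.15],"spin":0},{"grip":1,"travel":[-0.015,0,0.15],"spin":0},{"grip":1,"travel":[-0.015,0,0.15],"spin":0},{"grip":1,"travel":[0,0,0],"spin":0}]'
```

```text
time_s: 11.05
tcp_pos: [0.553, -0.0011, 0.1406]
eef_rot: [-180.0, -0.0, -6.5]
contact_force: [-2.5, -0.3, 4.6]
gripper_width: 0.0001
gripper_force: 1.9
time_s: 11.55
tcp_pos: [0.5519, -0.001, 0.1293]
eef_rot: [-180.0, -0.0, -6.5]
contact_force: [-2.9, -0.3, 5.0]
gripper_width: 0.0003
gripper_force: 2.6
```

```bash
python3 -m handwheel '[{"grip":1,"travel":[-0.01,0,0.08],"spin":0},{"grip":1,"travel":[-0.01,0,0.08],"spin":0},{"grip":1,"travel":[-0.01,0,0.08],"spin":0},{"grip":1,"travel":[0,0,0],"spin":0}]'
python3 -m handwheel '[{"grip":1,"travel":[0,0,0.08],"spin":0},{"grip":1,"travel":[0,0,0.08],"spin":0},{"grip":1,"travel":[0,0,0],"spin":0}]'
```

```text
time_s: 12.05
tcp_pos: [0.5514, -0.0009, 0.1235]
eef_rot: [-180.0, -0.1, -6.5]
contact_force: [-1.9, 0.7, 5.7]
gripper_width: 0.0001
gripper_force: 2.9
time_s: 12.42
tcp_pos: [0.5513, -0.0009, 0.1195]
eef_rot: [-180.0, -0.0, -6.5]
contact_force: [-3.0, -0.8, 6.9]
gripper_width: 0.0003
gripper_force: 3.1
```

```bash
python3 -m handwheel '[{"grip":1,"travel":[0,0,0.06],"spin":0},{"grip":1,"travel":[0,0,0.04],"spin":0},{"grip":1,"travel":[0,0,0],"spin":0}]'
python3 -m handwheel '[{"grip":1,"travel":[0,0,0.04],"spin":0},{"grip":1,"travel":[0,0,0],"spin":0}]'
```

```text
time_s: 12.8
tcp_pos: [0.5512, -0.0009, 0.1171]
eef_rot: [-180.0, -0.0, -6.5]
contact_force: [-3.9, 1.4, 7.3]
gripper_width: 0.0003
gripper_force: 3.6
time_s: 13.05
tcp_pos: [0.5512, -0.0009, 0.1164]
eef_rot: [-180.0, -0.1, -6.5]
contact_force: [-4.9, 0.9, 9.4]
gripper_width: 0.0005
gripper_force: 5.0
```

```bash
python3 -m handwheel '[{"grip":1,"travel":[-0.03,0,0.02],"spin":0},{"grip":1,"travel":[0,0,0.02],"spin":0},{"grip":1,"travel":[0,0,0],"spin":0},{"grip":1,"travel":[0,0,0],"spin":0}]'
python3 - <<'E'
from h import *
a=viewer.capture("side")[:,:,::-1][120:250,170:310]
cv2.imwrite("pics/c4.png",cv2.resize(a,(630,585),interpolation=cv2.INTER_CUBIC))
E
```

```text
time_s: 13.55
tcp_pos: [0.5511, -0.0009, 0.116]
eef_rot: [-180.0, -0.1, -6.5]
contact_force: [-4.2, 1.0, 12.8]
gripper_width: 0.0006
gripper_force: 5.8
```

View pics/c4.png

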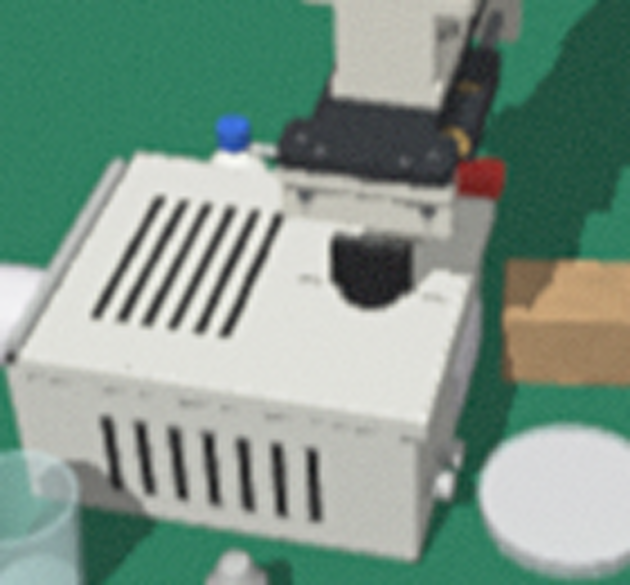

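The gap along the flank is gone: the lid edge lies level from (15,360) to (420,430). The fingers are behind the wing and clear of it, pressing with a steady ~13 N. Handing in.

```bash
python3 -c "
from plant import telemetry as t, close_job
s=t.get_state();print(s['tcp_pos'],s['contact_force']);print(close_job())"
```

```text
[ 0.55112762 -0.00087546  0.11595419] [-3.43977266 -0.79492708 11.56802587]
the job is handed in; nothing more can be done
None
```

The wing is turned in line with the ribs, and the arm is holding the cover shut on its seal with about 12 N, fingertips on the −y press spot and clear of the fastener; I handed the job in at about 14 s.

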